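# Click both jar stops into their notches

## Robot

A 6-joint arm with a two-finger parallel gripper is mounted at the origin on the work surface. World frame = base frame: x ahead of the robot, y to its left, z up, the work surface at z = 0. Lengths are in m, angles in rad, forces in N, time in s.
With the tool pointing down it reaches from about 0.375 to 0.975 m from the base axis. Payload 3.8 kg.
Tool frame: the origin (TCP) lies midway between the tips of the shut fingers; the grasp point (between the pads) lies 19 mm behind it; z points along the fingers, y is the direction in which the jaws open and shut (so a half turn about z gives the same grasp; the last joint's range is limited). The gripper opens to 85 mm and grips with 20 to 120 N. Pads are 22 mm wide; open, the fingers measure 114 mm over their backs; the gripper's body (76 mm by 85 mm) begins 54 mm behind the grasp point. The pads swing forward as they close: fully open they stand 13 mm farther back than shut.
Start: joints at [1.193, 0.264, 1.604, -0, 1.274, -0.037], TCP at [0.226, 0.636, 0.231] pointing down, gripper open.
Joint ranges: [-2.63, 2.63], [-0.94, 2.18], [0.31, 2.57], [-1.31, 4.45], [0, 2.66], [-2.55, 2.55]. Speed limits (rad/s): [2.57, 2.57, 3.14, 3.14, 3.14, 3.14].

## Interface

Orientations are given as a rotation vector (axis times angle).
In Python, from workcell import bot gives the robot as it stands. The module is installed in compiled form; this text tells all that it offers.
- The arm moves only by the tool move_arm, never from a script. Its argument "steps" is a list of rows, each a list of 5 numbers: the shift along the tool's x, y, z in mm, then the turn about the tool's z in degrees, then the opening in per cent of the stroke, from 0 (shut) to 100 (fully open). In form: [[tx, ty, tz, turn, claw], ...]. A call has 1 to 20 rows; each row is the pose to reach, as a shift and turn from the pose commanded when the call began, along the tool's axes at that moment; what a row does not reach only later rows make up. A row lasts 1/10 s, in which the tool goes at most 50 mm and 8.59 degrees, less where a joint would pass 70% of its speed; a pose out of reach is approached as far as the arm can. A call with a gripper value outside its range is refused whole. The fingers move at their own pace and stop on an object; "newtons" is the grip in N (left out, the last holds). Time passes only in rows, so rows that repeat a pose let the fingers close. It gives the time, the measured TCP pose, the force and the opening at its end, in the units of the state.
- bot.read_state(): the state, without advancing time (a new reading comes with each control period).
- bot.read_camera(name): name is "scene" or "top" or "wrist"; returns a dict with "pixels" (400x640x3 uint8, red, green, blue), "depth" (400x640 float32, m along the optical axis (not along the pixel's ray), 0 where there is no reading), "fovy" (degrees; the focal length in pixels is half the picture's height over the tangent of half this angle, whatever the lens; pixels are square), "cx", "cy" (the principal point, pixels), "k1" (the pictures are not rectified: a ray, as slopes to the right and down, at radius r is drawn at 1 + k1 r^2 times it, then the intrinsics apply), "xyz" and "attitude" of the camera in the world. Camera axes: x right, y up, looking along -z (the intrinsics and any distortion apply to the point x, -y, -z); pixel columns grow to the right and rows downward; lengths in m; the calibration is good to about 2 mm. A picture is of the moment at which its call begins.
- bot.finish_job(): hands the job in, once; it reports no verdict.
The state is a dict: "time": time; "q": joint angles; "joint_vel": joint speeds; "joint_torque": joint torques, N m; "tool_pos": TCP position; "tcp_rot": TCP orientation; "wrist_force": force on the tool from outside, world axes, zero at the start; "torque": the same for the moment, N m; "width": opening from 0.0 (shut) to 1.0 (fully open).
Only numpy, scipy, OpenCV 4.12 (cv2) and the standard library are available. Lean on these libraries where they do the work, as an engineer would, in place of code of your own. Each camera call takes 0.05 s, during which the arm holds its last target.

## Task

Close the two sliding stops of the jar rack in towards its jars: push each stop inward along the rail, from its outer side, until its plunger drops into the notch of its clip and the stop sits there by itself, without shoving it on past the notch. Push gently, do not grasp or lift anything, leave the jars and the other kitchen things where they stand, and finish with the hand clear.

Things in the scene. Friction and masses are not known exactly. Their poses are not given: they have to be found in the camera images.
- rack: stainless jar rack fixed to the ledge, 195 mm deep (x) by 500 mm long (y), tray 6 mm thick. Origin: on the table at the middle of its length; its y axis runs along the rail (towards the left stop), its x axis towards the front. The rail is a 16 mm wide aluminium bar along y, 75 mm in front of the origin, its top 30 mm above the table, with end blocks (tops 36 mm) 243 mm to each side.
- stop_l (a joint): sliding stop, left (+y) half of the rail. 0 = outermost; the value (m, to 0.145) grows inward, towards the rack's -y. About 1.5 N slides it; it stays where left. From 11 to 5 mm before the notch the push rises to 6 to 9 N over the clip's low outer ridge, then dips to nothing as the plunger drops in and the stop jumps home and centres itself; going on over the tall inner ridge takes over 18 N.
- push_l (a point): where to push: outer (+y) face of that stop's upright aluminium plate, above the rail, 68 mm above the table. Plate 6 mm thick (y), 148 mm wide (rack's x; +x edge 18 mm from this point), from 38 to 90 mm above the table. A black saddle below it, 36 x 40 mm, reaches 20 mm outward of the plate's middle, top 38 mm above the table: keep fingertips above that.
- plunger_l (a point): lower end of that stop's spring plunger, 19 mm above the table: a vertical steel barrel, 14 mm across, at the stop's +x end, 30 mm in front of the rail's centre line, in line with the middle of the upright plate. It slides over the notch clip.
- clip_l: notch clip of the left stop: small brass block, 18 mm (x) by 30 mm (y), 8 mm tall, in front of the rail, 100 to 140 mm from the rack's middle (differs each time), with two crosswise ridges: a low outer one (top 14 mm above its underside) and a tall inner one (20 mm). Origin: underside, at the notch; axes as the rack's. The stop is home when its plunger stands over this origin (same rack y).
- stop_r (a joint): sliding stop, right (-y) half of the rail. 0 = outermost; the value (m, to 0.145) grows inward, towards the rack's +y. About 1.5 N slides it; it stays where left. From 11 to 5 mm before the notch the push rises to 6 to 9 N over the clip's low outer ridge, then dips to nothing as the plunger drops in and the stop jumps home and centres itself; going on over the tall inner ridge takes over 18 N.
- push_r (a point): where to push: outer (-y) face of that stop's upright aluminium plate, above the rail, 68 mm above the table. Plate 6 mm thick (y), 148 mm wide (rack's x; +x edge 18 mm from this point), from 38 to 90 mm above the table. A black saddle below it, 36 x 40 mm, reaches 20 mm outward of the plate's middle, top 38 mm above the table: keep fingertips above that.
- plunger_r (a point): lower end of that stop's spring plunger, 19 mm above the table: a vertical steel barrel, 14 mm across, at the stop's +x end, 30 mm in front of the rail's centre line, in line with the middle of the upright plate. It slides over the notch clip.
- clip_r: notch clip of the right stop: small brass block, 18 mm (x) by 30 mm (y), 8 mm tall, in front of the rail, 100 to 140 mm from the rack's middle (differs each time), with two crosswise ridges: a low outer one (top 14 mm above its underside) and a tall inner one (20 mm). Origin: underside, at the notch; axes as the rack's. The stop is home when its plunger stands over this origin (same rack y).
- jar_l: glass jar with a steel lid, 62 mm across, 95 mm tall, loose, standing on the tray in the left (+y) half of the row. Origin: centre of its underside. Not to be moved.
- jar_r: glass jar with a steel lid, 62 mm across, 95 mm tall, loose, standing on the tray in the right (-y) half of the row. Origin: centre of its underside. Not to be moved.
- salt_jar: small glass salt jar, 54 mm across, 75 mm tall, behind the rack on the left; loose, to be left alone. Origin: centre of its underside.
- scraper: yellow plastic scraper, 220 mm long, lying in front of the rack on the right; loose, to be left alone. Origin: middle of its length, at the table.
- spoon_rest: stainless spoon rest, 116 mm dish with a short tab, in front of the rack on the left; loose, to be left alone. Origin: centre of its underside.
- salsa_bowl: clay bowl, 90 mm across, 50 mm tall, behind the rack on the right; loose, to be left alone. Origin: centre of its underside.

How it is judged:
By the outcome, as a careful person would: the job done as asked, in the order asked, and still so for the second after the job is handed in, with the robot touching nothing.
It also fails if it takes over 58 s, if anything falls off the work surface, if the arm or the gripper's body presses on something with over 40 N, if the wrist force passes 120 N, or if a joint passes its speed limit or range.

## Working session

There is one attempt and no reset: what is moved stays moved. The work goes in short steps, Python scripts to look and compute and a tool call to move; the robot and the scene stay as the last step left them, time stands still between calls to the robot, and variables do not carry over. Pictures are saved under pics/ and viewed, and the job is handed in when it is done.

Besides the shell and the picture viewer there is one more tool, called by a JSON object that holds its "name" and its "arguments", one argument or row to a line. move_arm: Moves the arm, as the interface text tells. Its arguments: {"type":"object","properties":{"steps":{"type":"array","items":{"type":"array","items":{"type":"number"}}},"newtons":{"type":"number"}},"required":["steps"]}

```bash
mkdir -p pics
cat > h.py <<'E'
import numpy as np, cv2, pickle
from workcell import bot
def snap(name,fn):
    c=bot.read_camera(name); pickle.dump(c,open(fn+'.pkl','wb')); cv2.imwrite('pics/'+fn+'.png',c['pixels'][:,:,::-1]); return c
def load(fn): return pickle.load(open(fn+'.pkl','rb'))
def rot(a):
    a=np.array(a,float)
    if a.shape==(3,3): return a
    if a.size==3: return cv2.Rodrigues(a)[0]
    raise Exception(a)
def ray(c,u,v):
    f=200/np.tan(np.radians(c['fovy'])/2)
    d=np.array([(u-c['cx'])/f,(v-c['cy'])/f]); s=d.copy()
    for _ in range(20): s=d/(1+c['k1']*(s@s))
    return rot(c['attitude'])@np.array([s[0],-s[1],-1.])
def atz(c,u,v,z):
    r=ray(c,u,v); p=np.array(c['xyz']); return p+r*(z-p[2])/r[2]
def atd(c,u,v):
    return np.array(c['xyz'])+ray(c,u,v)*c['depth'][int(round(v)),int(round(u))]
def proj(c,P):
    f=200/np.tan(np.radians(c['fovy'])/2)
    q=rot(c['attitude']).T@(np.array(P)-np.array(c['xyz'])); s=np.array([q[0],-q[1]])/-q[2]
    s=s*(1+c['k1']*(s@s)); return s[0]*f+c['cx'],s[1]*f+c['cy']
def crop(fn,x0,y0,w,h,k,out):
    im=cv2.imread('pics/'+fn+'.png')[y0:y0+h,x0:x0+w]; cv2.imwrite('pics/'+out+'.png',cv2.resize(im,None,fx=k,fy=k,interpolation=cv2.INTER_CUBIC))
E
python3 - <<'E'
from h import *
print(bot.read_state())
for n in('scene','top','wrist'):
    c=snap(n,n+'0'); print(n,{k:c[k] for k in c if k not in('pixels','depth')})
E
```

```text
{'time': 0.0, 'q': array([ 1.19306517e+00,  2.64722935e-01,  1.60538085e+00,  1.54578021e-06,
        1.27368604e+00, -3.69251546e-02]), 'joint_vel': array([-0.00065173, -0.0019008 , -0.00029049,  0.0003569 ,  0.00104115,
       -0.00150266]), 'joint_torque': array([-3.33891667e-04, -5.15091026e+01, -3.67319834e+01, -1.63171112e-04,
        1.26329408e-02, -2.82670459e-05]), 'tool_pos': array([0.22536486, 0.63549365, 0.22997868]), 'tcp_rot': array([-0.53267325, -3.09564235,  0.00337643]), 'wrist_force': array([ 0.20763513, -0.14683608,  0.23271558]), 'torque': array([0.0308736 , 0.04642477, 0.01956065]), 'width': 1.0032645995450835}
scene {'fovy': 52.45981441300397, 'cx': 312.6764583215977, 'cy': 201.96349427346746, 'k1': -0.029399465674609732, 'xyz': array([1.25205231, 0.12682657, 0.67725138]), 'attitude': array([0.66458937, 0.76137853, 1.62038663])}
top {'fovy': 43.423090272449244, 'cx': 311.7247474651984, 'cy': 191.46702732725421, 'k1': 0.0002143918546474457, 'xyz': array([ 0.33135388, -0.0037182 ,  1.14177358]), 'attitude': array([ 0.13831598, -0.13725771, -1.58677881])}
wrist {'fovy': 71.45867839498456, 'cx': 317.76559664058095, 'cy': 200.1032472820439, 'k1': -0.03688408822220993, 'xyz': array([0.15009296, 0.6632464 , 0.37252456]), 'attitude': array([-0.2752798 , -0.19160714,  1.21890033])}
```

View pics/scene0.png

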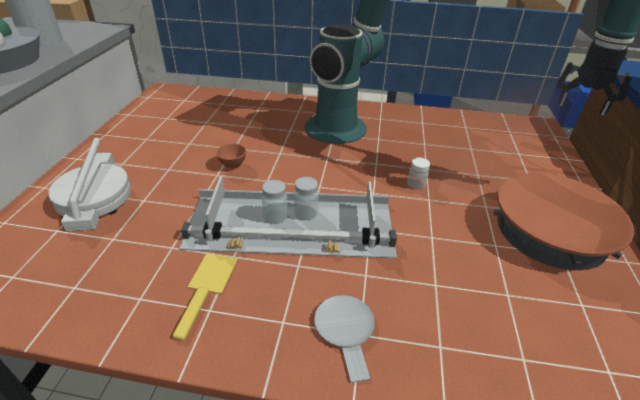

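View pics/top0.png

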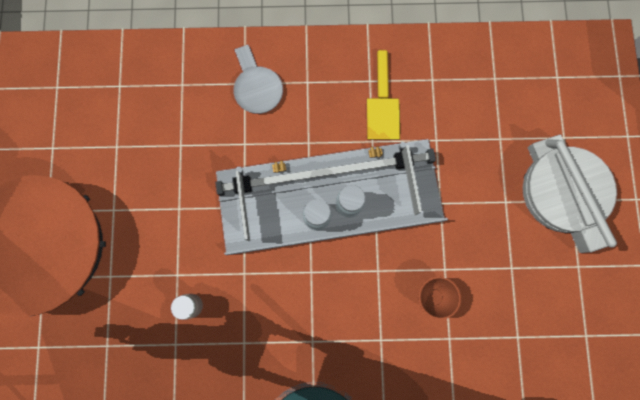

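View pics/wrist0.png

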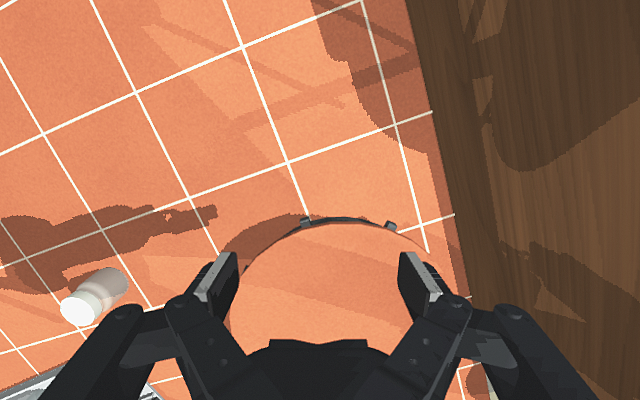

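The top view shows the rack at about (330,197). The plates are near (242,205) and (414,180), and the clips near (279,168) and (376,153). I'll enlarge these.

Run:
```python
from h import *
crop('top0',205,130,130,130,6,'tl'); crop('top0',325,125,130,110,6,'tr'); crop('scene0',175,170,240,95,3.3,'sc')
```

```text
(no output)
```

View pics/tl.png

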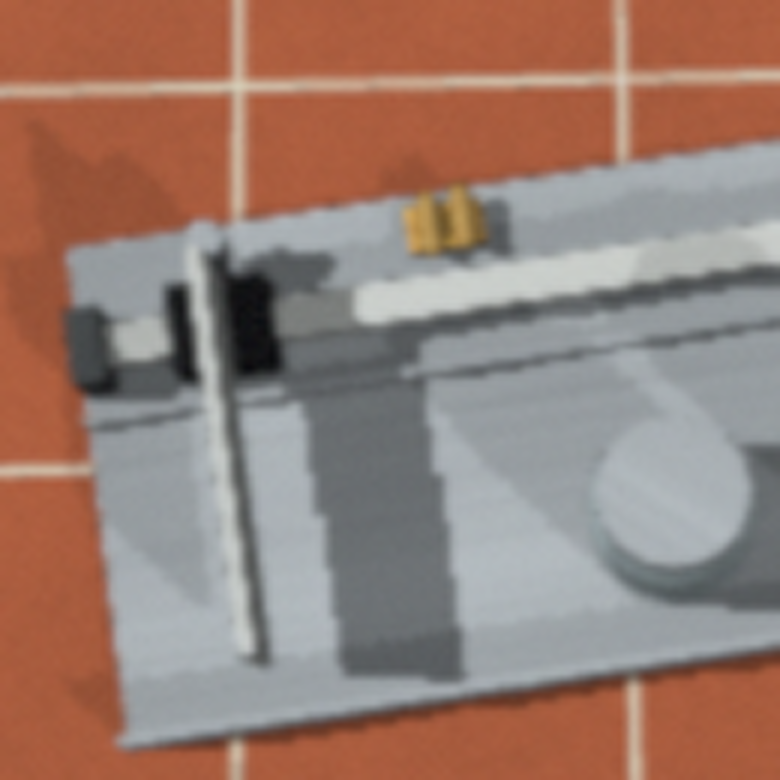

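View pics/tr.png

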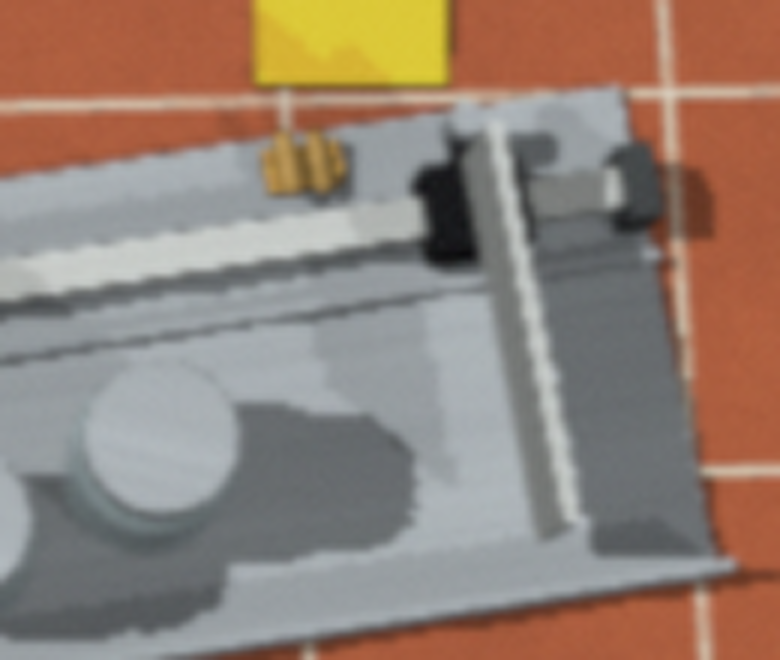

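View pics/sc.png

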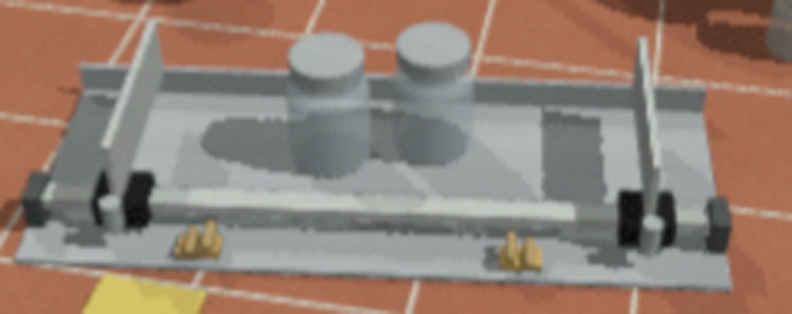

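Run:
```python
from h import *
c=load('top0')
L=lambda x,y:(205+x/6-.42,130+y/6-.42)
R=lambda x,y:(325+x/6-.42,125+y/6-.42)
def s(n,p,z):
    q=atz(c,*p,z); d=atd(c,*p); print(n,np.round(p,1),'atz',q.round(4),'depth',d.round(4)); return q
pl1=s('plateL front',L(201,245),.09);pl2=s('plateL back',L(247,655),.09)
pr1=s('plateR front',R(497,125),.09);pr2=s('plateR back',R(570,522),.09)
fl=s('corner FL',L(68,250),.006);fr=s('corner FR',R(622,88),.006)
bl=s('blockL',L(86,350),.036);br=s('blockR',R(634,188),.036)
cl=s('clipL',L(445,222),.010);cr=s('clipR',R(305,163),.010)
ra=s('rail l',L(400,300),.03);rb=s('rail r',R(400,220),.03)
y=(fl-fr); print('corner len',np.linalg.norm(y),np.degrees(np.arctan2(-y[0],y[1])))
y=(bl-br); print('block',np.linalg.norm(y),np.degrees(np.arctan2(-y[0],y[1])))
for a,b in((pl1,pl2),(pr1,pr2)):
    x=a-b; print('plate',np.linalg.norm(x),np.degrees(np.arctan2(x[1],x[0])))
y/=np.linalg.norm(y); y[2]=0;y/=np.linalg.norm(y); X=np.array([y[1],-y[0],0])
O=(bl+br)/2-.075*X; print('O',O,'X',X,'Y',y)
for n,p in dict(pl1=pl1,pl2=pl2,pr1=pr1,pr2=pr2,cl=cl,cr=cr,fl=fl,fr=fr,ra=ra,rb=rb).items(): print(n,((p-O)@X).round(4),((p-O)@y).round(4))
```

```text
plateL front [238.1 170.4] atz [0.5664 0.152  0.09  ] depth [0.5762 0.1585 0.0459]
plateL back [245.7 238.7] atz [0.4197 0.1351 0.09  ] depth [0.4205 0.1363 0.081 ]
plateR front [407.4 145.4] atz [ 0.614  -0.2136  0.09  ] depth [ 0.614  -0.2136  0.0903]
plateR back [419.6 211.6] atz [ 0.4695 -0.2316  0.09  ] depth [ 0.4704 -0.2331  0.0831]
corner FL [215.9 171.2] atz [0.5842 0.2157 0.006 ] depth [0.5845 0.216  0.0046]
corner FR [428.2 139.2] atz [ 0.6505 -0.2799  0.006 ] depth [ 6.523e-01 -2.814e-01 -3.000e-04]
blockL [218.9 187.9] atz [0.5392 0.2027 0.036 ] depth [0.539  0.2025 0.0371]
blockR [430.2 155.9] atz [ 0.603  -0.2747  0.036 ] depth [ 0.6036 -0.2754  0.0334]
clipL [278.7 166.6] atz [0.5914 0.07   0.01  ] depth [0.5907 0.0698 0.013 ]
clipR [375.4 151.7] atz [ 0.6219 -0.1546  0.01  ] depth [ 0.6198 -0.1535  0.0184]
rail l [271.2 179.6] atz [0.557  0.0858 0.03  ] depth [0.557  0.0858 0.0303]
rail r [391.2 161.2] atz [ 0.5939 -0.1869  0.03  ] depth [ 0.5936 -0.1867  0.0312]
corner len 0.4999559289193106 7.615122039309339
block 0.48164059680725296 7.6084494994093985
plate 0.14761758378015208 6.543517493676569
plate 0.14565682174055555 7.086470449671289
O [ 0.49675937 -0.04595448  0.036     ] X [0.99119603 0.13240256 0.        ] Y [-0.13240256  0.99119603  0.        ]
pl1 0.0952 0.187
pl2 -0.0524 0.1897
pr1 0.0941 -0.1817
pr2 -0.0516 -0.1804
cl 0.1091 0.1024
cr 0.1097 -0.1243
fl 0.1213 0.2478
fr 0.1214 -0.2522
ra 0.0772 0.1227
rb 0.0776 -0.1526
```

```bash
cat >> h.py <<'E'
X=np.array([0.99119603,0.13240256,0.]);Y=np.array([-0.13240256,0.99119603,0.]);O=np.array([0.49675937,-0.04595448,0])
def W(x,y,z): return O+x*X+y*Y+np.array([0,0,z])
def rk(p): p=np.array(p); return np.array([(p-O)@X,(p-O)@Y,p[2]])
def shift(t):
    s=bot.read_state(); Rm=rot(s['tcp_rot']); d=Rm.T@(t-s['tool_pos'])*1000
    ang=np.degrees(np.arctan2(Rm[1,1],Rm[0,1])); want=7.61
    print('shift',d.round(1),'turn',round(ang-want,2),'rack pos',rk(s['tool_pos']).round(4),'dist',np.linalg.norm(d).round(), 'tilt',Rm[:,2].round(3))
    return s
E
python3 - <<'E'
from h import *
shift(W(.0775,.24,.2))
E
```

```text
shift [-443.1 -302.7   30.7] turn 62.86 rack pos [-0.1787  0.7116  0.2302] dist 538.0 tilt [-0.001 -0.002 -1.   ]
```

{"name": "move_arm", "arguments": {
  "steps": [
    [-40,-28,3,6,0],
    [-80,-55,6,12,0],
    [-120,-82,8,18,0],
    [-160,-109,11,24,0],
    [-200,-137,14,30,0],
    [-240,-164,17,36,0],
    [-280,-191,19,42,0],
    [-320,-219,22,48,0],
    [-360,-246,25,54,0],
    [-400,-273,28,60,0],
    [-443,-303,31,62.9,0],
    [-443,-303,31,62.9,0],
    [-443,-303,31,62.9,0],
    [-443,-303,31,62.9,0]
  ]
}}

```text
time: 1.55
tool_pos: [0.5412, 0.2031, 0.2]
tcp_rot: [-2.069, -2.363, 0.001]
wrist_force: [0.3, 0.0, -0.2]
width: -0.001
```

Run:
```python
from h import *
shift(W(.0775,.2325,.058)); s=bot.read_state(); print(rot(s['tcp_rot']).round(3), s['q'].round(2))
snap('wrist','w1')
```

```text
shift [ -8.6   0.6 142. ] turn -0.01 rack pos [0.077 0.241 0.2  ] dist 142.0 tilt [-0.001  0.    -1.   ]
[[-0.132  0.991 -0.001]
 [ 0.991  0.132  0.   ]
 [ 0.001 -0.001 -1.   ]] [0.32 0.1  1.85 0.   1.19 0.18]
```

View pics/w1.png

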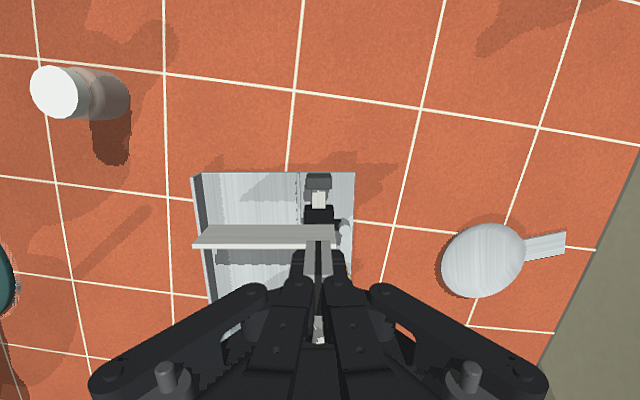

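The wrist view shows the plate's outer face as a band at rows 225–245. The shut fingers are at about column 318 with the saddle at (318,215), so they are lined up with the rail. Next I descend outside the plate.

{"name": "move_arm", "arguments": {
  "steps": [
    [-3,0.5,30,0,0],
    [-6,0.5,65,0,0],
    [-8,0.5,100,0,0],
    [-8,0.5,130,0,0],
    [-8,0.5,141,0,0],
    [-8,0.5,141,0,0],
    [-8,0.5,141,0,0]
  ]
}}

```text
time: 2.3
tool_pos: [0.5441, 0.1958, 0.0606]
tcp_rot: [2.068, 2.364, 0.002]
wrist_force: [0.9, -0.5, 0.4]
width: 0.001
```

Run:
```python
from h import *
s=shift(W(.0775,.2025,.058)); print(s['wrist_force'],s['wrist_force']@Y)
c=snap('scene','s1'); crop('s1',175,90,260,175,3,'s1c')
```

```text
shift [-30.8  -1.4   2.5] turn 0.04 rack pos [0.0789 0.2333 0.0606] dist 31.0 tilt [ 0.002  0.001 -1.   ]
[ 0.926372   -0.54520599  0.40118808] -0.6630600336748782
```

View pics/s1c.png

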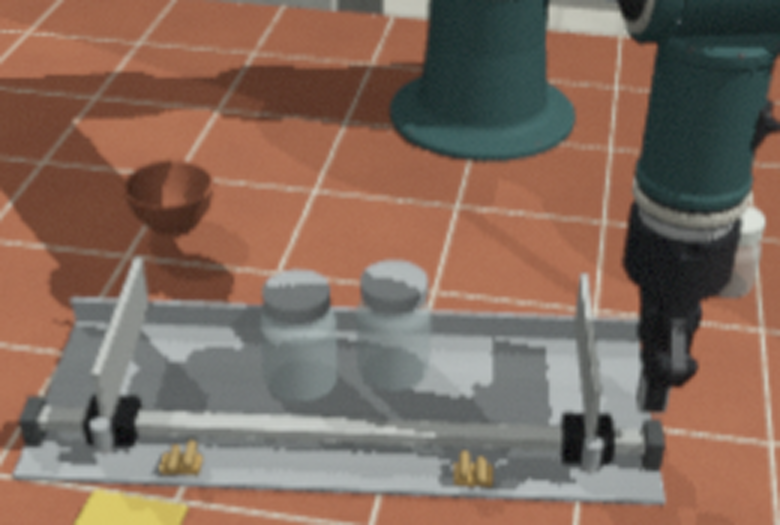

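{"name": "move_arm", "arguments": {
  "steps": [
    [-6,-1.5,2,0,0],
    [-12,-1.5,2,0,0],
    [-18,-1.5,2,0,0],
    [-22,-1.5,2,0,0],
    [-25,-1.5,2,0,0],
    [-27,-1.5,2,0,0],
    [-29,-1.5,2,0,0],
    [-31,-1.5,2,0,0],
    [-33,-1.5,2,0,0],
    [-35,-1.5,2,0,0],
    [-38,-1.5,2,0,0],
    [-41,-1.5,2,0,0],
    [-44,-1.5,2,0,0],
    [-47,-1.5,2,0,0],
    [-50,-1.5,2,0,0],
    [-53,-1.5,2,0,0],
    [-56,-1.5,2,0,0],
    [-59,-1.5,2,0,0],
    [-62,-1.5,2,0,0]
  ]
}}

```text
time: 4.25
tool_pos: [0.5501, 0.1328, 0.0573]
tcp_rot: [2.07, 2.363, 0.0]
wrist_force: [0.7, 1.6, -0.8]
width: 0.002
```

```bash
cat >> h.py <<'E'
def look(n,t):
    s=shift(t); print('F rackY',(s['wrist_force']@Y).round(2),'t',s['time'])
    snap('top','t'+n); crop('t'+n,205,120,250,130,3.2,'t'+n+'c')
    snap('scene','s'+n); crop('s'+n,175,150,240,120,3.3,'s'+n+'c')
E
python3 - <<'E'
from h import *
look('2',W(.0775,.132,.058))
E
```

```text
shift [-38.1   1.   -0.7] turn -0.04 rack pos [0.0766 0.1701 0.0573] dist 38.0 tilt [ 0.  0. -1.]
F rackY 1.54 t 4.25
```

View pics/t2c.png

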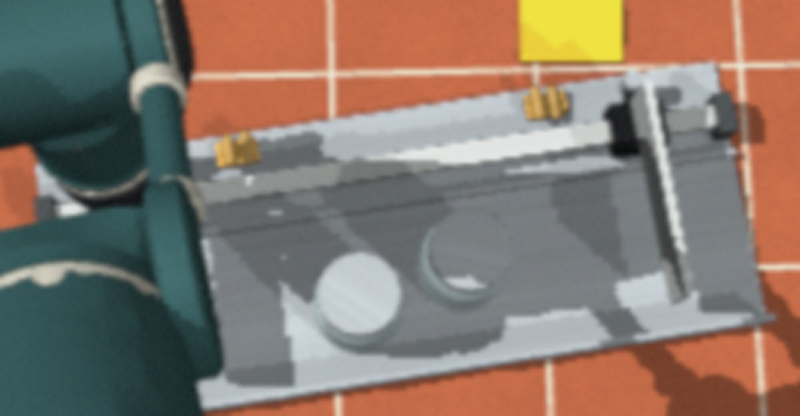

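View pics/s2c.png

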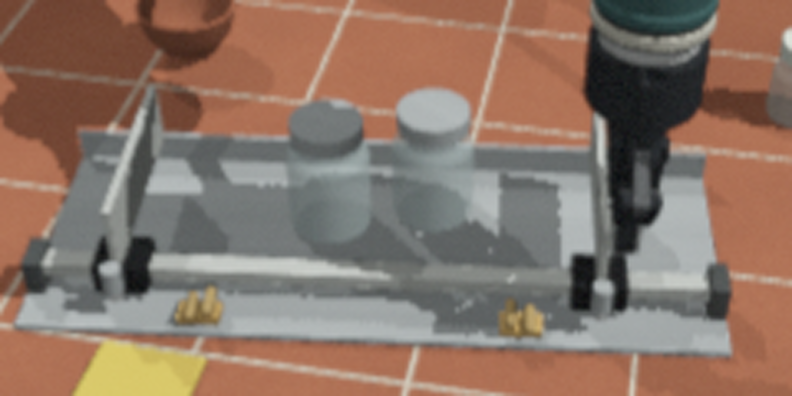

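The stop is sliding at 1.5 N. I'll measure plunger and clip in the scene view to predict the distance to the ridge.

Run:
```python
from h import *
crop('s2',315,220,70,45,11,'s2d'); crop('s2',195,215,70,45,11,'s2e')
c=load('s2')
for p in [(.105,.1024,.008),(.105,.1165-.0,.008),(.105,.156,.019),(.105,-.1243,.008),(.105,-.181,.019)]:
    u,v=proj(c,W(*p)); print(p,(round((u-315+.5)*11),round((v-220+.5)*11)),(round((u-195+.5)*11),round((v-215+.5)*11)))
```

```text
(0.105, 0.1024, 0.008) (197, 308) (1517, 363)
(0.105, 0.1165, 0.008) (264, 311) (1584, 366)
(0.105, 0.156, 0.019) (456, 281) (1776, 336)
(0.105, -0.1243, 0.008) (-876, 264) (444, 319)
(0.105, -0.181, 0.019) (-1149, 216) (171, 271)
```

View pics/s2d.png

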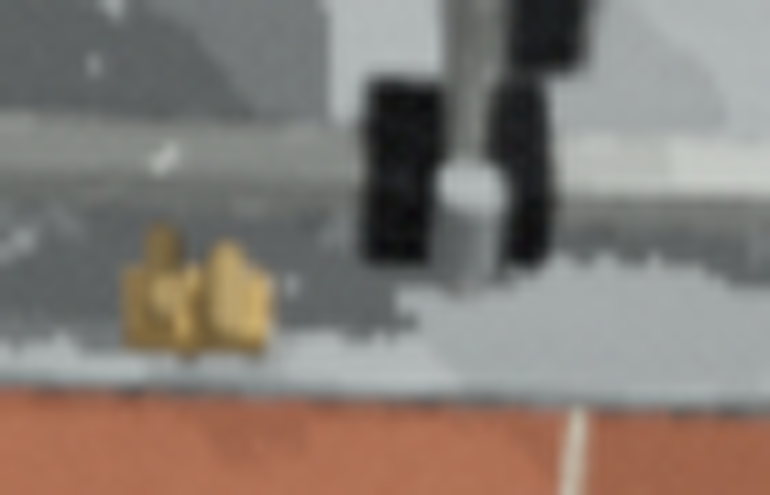

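View pics/s2e.png

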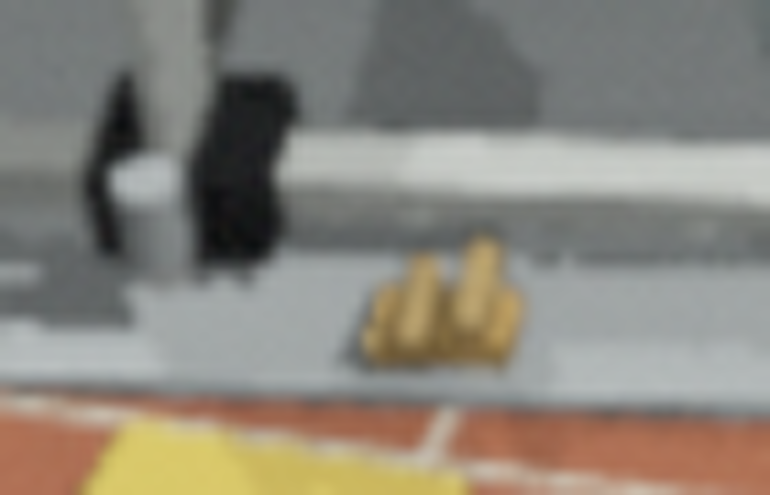

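Left notch is at crop x≈197 and the plunger at x≈465, so about 55 mm remains. The ridge should begin after about 44 mm.

{"name": "move_arm", "arguments": {
  "steps": [
    [-2,1,0,0,0],
    [-5,1,0,0,0],
    [-8,1,0,0,0],
    [-11,1,0,0,0],
    [-14,1,0,0,0],
    [-17,1,0,0,0],
    [-20,1,0,0,0],
    [-23,1,0,0,0],
    [-26,1,0,0,0],
    [-29,1,0,0,0],
    [-32,1,0,0,0],
    [-34,1,0,0,0],
    [-36,1,0,0,0],
    [-38,1,0,0,0],
    [-39,1,0,0,0],
    [-40,1,0,0,0],
    [-40,1,0,0,0]
  ]
}}

```text
time: 6.05
tool_pos: [0.5566, 0.0933, 0.0574]
tcp_rot: [2.07, 2.363, 0.0]
wrist_force: [0.3, 0.5, -0.1]
width: -0.001
```

Run:
```python
from h import *
look('3',W(.0775,.1164,.058));crop('s3',315,220,70,45,11,'s3d')
```

```text
shift [-13.7  -0.2  -0.6] turn -0.03 rack pos [0.0777 0.1301 0.0574] dist 14.0 tilt [ 0. -0. -1.]
F rackY 0.44 t 6.05
```

View pics/s3d.png

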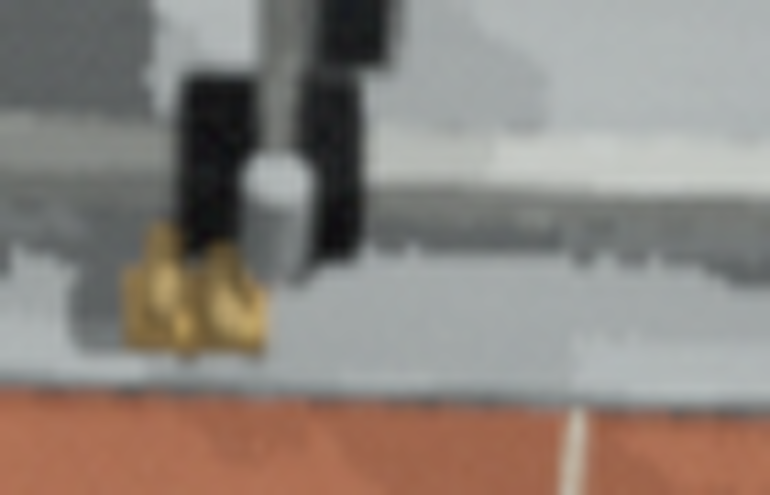

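{"name": "move_arm", "arguments": {
  "steps": [
    [-1,0,0,0,0],
    [-2,0,0,0,0],
    [-3,0,0,0,0],
    [-4,0,0,0,0],
    [-5,0,0,0,0],
    [-6,0,0,0,0],
    [-6.5,0,0,0,0],
    [-7,0,0,0,0]
  ]
}}

```text
time: 6.95
tool_pos: [0.5574, 0.0876, 0.0575]
tcp_rot: [-2.07, -2.362, -0.002]
wrist_force: [0.3, 7.5, 0.9]
width: -0.001
```

{"name": "move_arm", "arguments": {
  "steps": [
    [-0.5,0,0,0,0],
    [-1,0,0,0,0]
  ]
}}

```text
time: 7.15
tool_pos: [0.5575, 0.0869, 0.0575]
tcp_rot: [-2.07, -2.362, -0.003]
wrist_force: [0.1, 6.6, 1.0]
width: 0.0
```

{"name": "move_arm", "arguments": {
  "steps": [
    [-0.5,0,0,0,0],
    [-1,0,0,0,0]
  ]
}}

```text
time: 7.35
tool_pos: [0.5577, 0.0856, 0.0575]
tcp_rot: [-2.07, -2.363, -0.002]
wrist_force: [-0.4, 5.7, 1.3]
width: 0.002
```

Force rose to 7.5 N and is now falling, so the stop is at the ridge crest. I'll continue in small steps.

{"name": "move_arm", "arguments": {
  "steps": [
    [-0.5,0,0,0,0],
    [-1,0,0,0,0]
  ]
}}

```text
time: 7.55
tool_pos: [0.5579, 0.0842, 0.0575]
tcp_rot: [-2.07, -2.363, -0.002]
wrist_force: [-0.4, 4.7, 0.5]
width: 0.001
```

{"name": "move_arm", "arguments": {
  "steps": [
    [-0.5,0,0,0,0],
    [-1,0,0,0,0]
  ]
}}

```text
time: 7.75
tool_pos: [0.5581, 0.0825, 0.0575]
tcp_rot: [2.069, 2.363, 0.001]
wrist_force: [1.3, 1.9, 1.2]
width: -0.002
```

Run:
```python
from h import *
look('4',W(.0775,.1164,.058));crop('s4',315,220,70,45,11,'s4d')
```

```text
shift [-2.8 -0.4 -0.5] turn -0.03 rack pos [0.0779 0.1192 0.0575] dist 3.0 tilt [ 0.001 -0.    -1.   ]
F rackY 1.74 t 7.75
```

View pics/s4d.png

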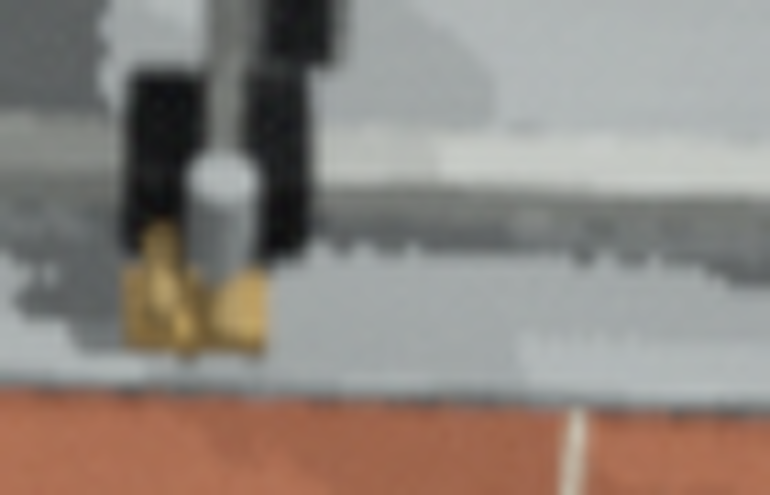

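{"name": "move_arm", "arguments": {
  "steps": [
    [-0.5,0,0,0,0],
    [-1,0,0,0,0],
    [-1,0,0,0,0]
  ]
}}

```text
time: 8.15
tool_pos: [0.5577, 0.0811, 0.0571]
tcp_rot: [2.07, 2.363, -0.001]
wrist_force: [0.4, 0.8, 0.8]
width: 0.002
```

{"name": "move_arm", "arguments": {
  "steps": [
    [-0.5,0,0,0,0],
    [-0.5,0,0,0,0]
  ]
}}

```text
time: 8.35
tool_pos: [0.5576, 0.0807, 0.057]
tcp_rot: [-2.07, -2.363, 0.001]
wrist_force: [0.2, 0.7, 0.0]
width: 0.003
```

Run:
```python
from h import *
look('5',W(.0775,.1164,.058));crop('s5',315,220,70,45,11,'s5d')
```

```text
shift [-1.1  0.4 -1. ] turn -0.03 rack pos [0.0771 0.1175 0.057 ] dist 2.0 tilt [-0.001 -0.001 -1.   ]
F rackY 0.67 t 8.35
```

View pics/s5d.png

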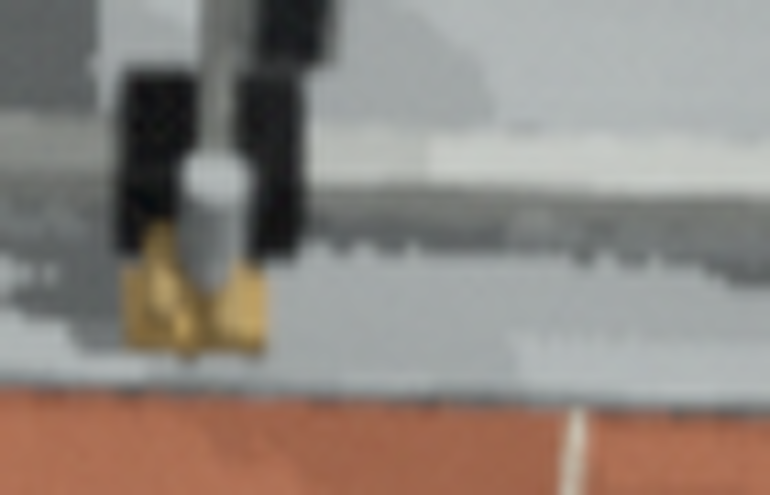

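{"name": "move_arm", "arguments": {
  "steps": [
    [-0.5,0,0,0,0],
    [-0.5,0,0,0,0]
  ]
}}

```text
time: 8.65
tool_pos: [0.5577, 0.0805, 0.057]
tcp_rot: [-2.07, -2.363, 0.001]
wrist_force: [-0.3, 0.6, -0.1]
width: 0.002
```

{"name": "move_arm", "arguments": {
  "steps": [
    [-0.5,0,0,0,0],
    [-0.5,0,0,0,0]
  ]
}}

```text
time: 8.85
tool_pos: [0.5579, 0.0801, 0.0571]
tcp_rot: [-2.07, -2.363, 0.001]
wrist_force: [-0.7, 0.5, -0.8]
width: 0.001
```

Run:
```python
from h import *
look('6',W(.0775,.1164,.058))
a=[cv2.imread(f'pics/s{i}.png')[200:265,300:395] for i in (4,5,6)]
cv2.imwrite('pics/cmp6.png',cv2.resize(np.hstack(a),None,fx=2.8,fy=2.8,interpolation=cv2.INTER_CUBIC)); crop('s6',315,220,70,45,11,'s6d')
```

```text
shift [-0.4  0.2 -0.9] turn -0.04 rack pos [0.0773 0.1168 0.0571] dist 1.0 tilt [-0.001 -0.    -1.   ]
F rackY 0.63 t 8.85
```

View pics/s6d.png

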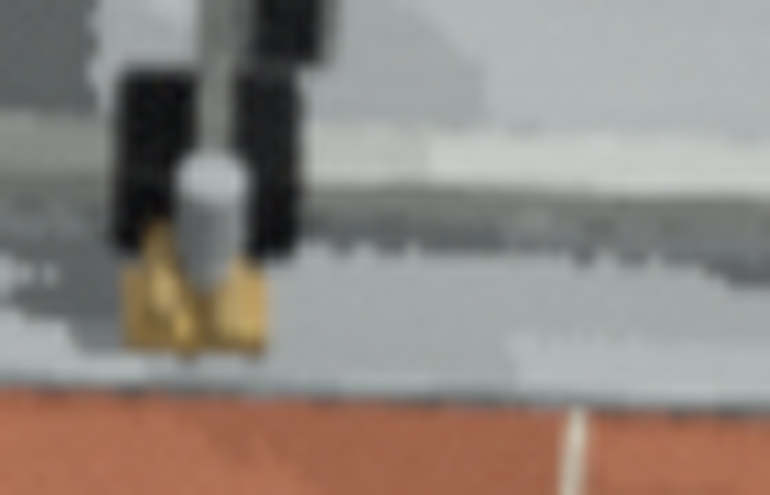

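{"name": "move_arm", "arguments": {
  "steps": [
    [-0.7,0,0,0,0],
    [-0.7,0,0,0,0]
  ]
}}

```text
time: 9.15
tool_pos: [0.5581, 0.0795, 0.0572]
tcp_rot: [-2.07, -2.363, 0.0]
wrist_force: [-0.4, 2.7, -0.3]
width: 0.001
```

{"name": "move_arm", "arguments": {
  "steps": [
    [-0.7,0,0,0,0],
    [-0.7,0,0,0,0]
  ]
}}

```text
time: 9.35
tool_pos: [0.5581, 0.0793, 0.0572]
tcp_rot: [-2.07, -2.362, -0.001]
wrist_force: [-0.7, 3.8, -1.2]
width: 0.001
```

Run:
```python
from h import *
look('7',W(.0775,.1164,.058))
crop('s7',315,220,70,45,11,'s7d')
```

```text
shift [ 0.4  0.1 -0.8] turn -0.05 rack pos [0.0774 0.116  0.0572] dist 1.0 tilt [-0.     0.001 -1.   ]
F rackY 3.87 t 9.35
```

View pics/s7d.png

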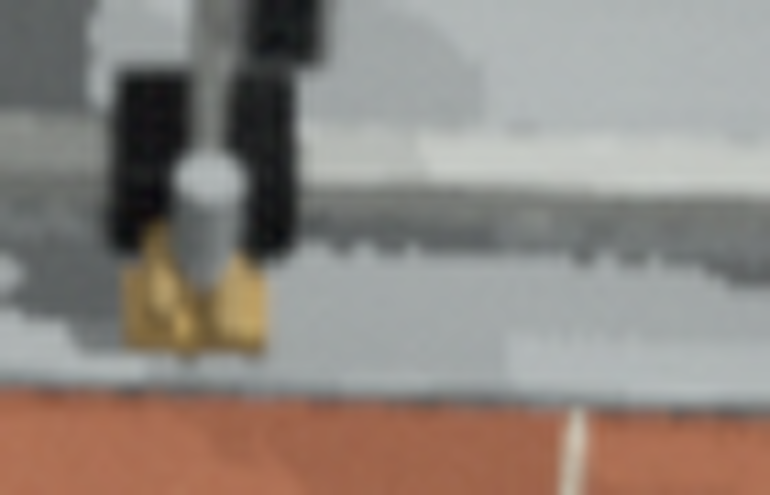

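Force dipped to about 0.6 N, then climbed to 3.9 N with almost no motion. The plunger has seated and is touching the inner ridge, so I back off and lift clear.

{"name": "move_arm", "arguments": {
  "steps": [
    [2,0,0,0,0],
    [8,0,0,0,0],
    [20,0,0,0,0],
    [32,0,0,0,0],
    [36,0,-25,0,0],
    [38,0,-60,0,0],
    [38,0,-100,0,0],
    [38,0,-140,0,0],
    [38,0,-143,0,0],
    [38,0,-143,0,0]
  ]
}}

```text
time: 10.45
tool_pos: [0.5545, 0.1174, 0.2023]
tcp_rot: [2.067, 2.362, 0.005]
wrist_force: [-0.7, -0.5, -0.7]
width: 0.0
```

Run:
```python
from h import *
look('8',W(.0775,-.228,.2))
crop('s8',315,220,70,45,11,'s8d')
c=load('s8');
for y in (.1,.1024):
  u,v=proj(c,W(.105,y,.014)); print((u-314.5)*11)
```

```text
shift [-382.2   -1.4    2.3] turn 0.01 rack pos [0.0788 0.1542 0.2023] dist 382.0 tilt [ 0.004  0.001 -1.   ]
F rackY -0.44 t 10.45
186.54415339029958
198.0075495935189
```

View pics/s8d.png

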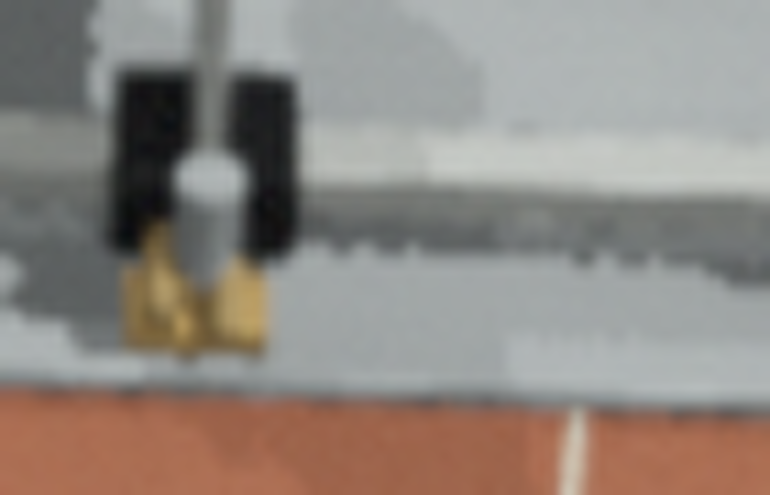

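View pics/t8c.png

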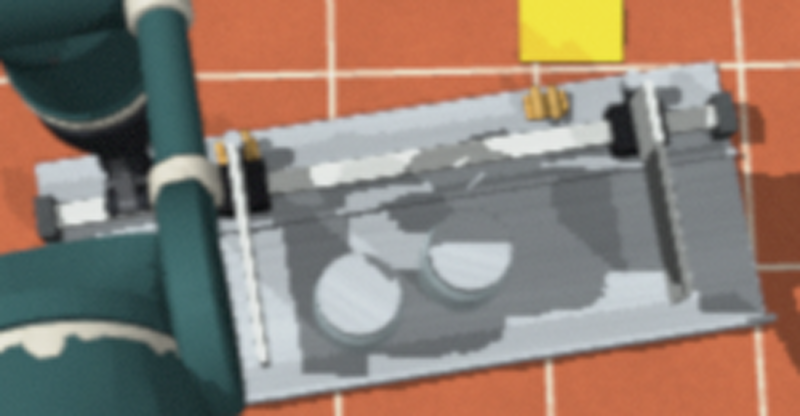

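The left plunger sits between the two ridges, with its bottom at (207,290) in the crop. Now to the right stop's outer side.

{"name": "move_arm", "arguments": {
  "steps": [
    [-40,-1,0,0,0],
    [-80,-1,0,0,0],
    [-120,-1,0,0,0],
    [-160,-1,0,0,0],
    [-200,-1,0,0,0],
    [-240,-1,0,0,0],
    [-280,-1,0,0,0],
    [-320,-1,0,0,0],
    [-350,-1,0,0,0],
    [-372,-1,0,0,0],
    [-382,-1,0,0,0],
    [-382,-1,0,0,0],
    [-382,-1,0,0,0],
    [-382,-1,0,0,0]
  ]
}}

```text
time: 11.95
tool_pos: [0.6027, -0.2609, 0.2002]
tcp_rot: [-2.068, -2.364, -0.0]
wrist_force: [-0.5, 0.6, -0.5]
width: 0.001
```

Run:
```python
from h import *
look('9',W(.0775,-.228,.058))
crop('t9',205,120,130,110,6,'t9d')
```

```text
shift [ -1.1   1.  142.2] turn 0.04 rack pos [ 0.0765 -0.227   0.2002] dist 142.0 tilt [-0.     0.001 -1.   ]
F rackY 0.63 t 11.95
```

View pics/t9d.png

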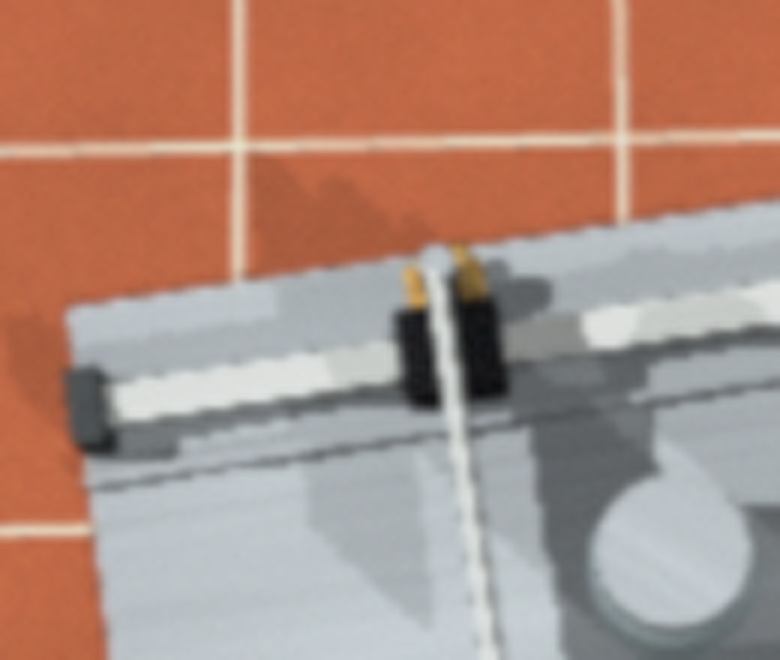

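View pics/s9c.png

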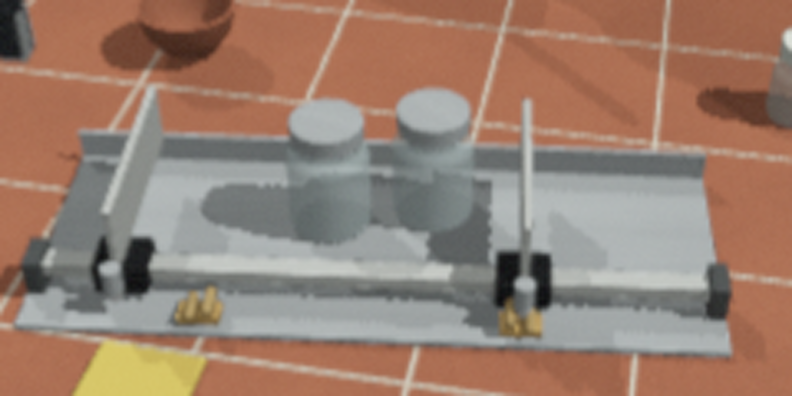

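The left stop is home: its plate is in line with the gap between the ridges, at (440,265) in the crop. Descending on the right.

{"name": "move_arm", "arguments": {
  "steps": [
    [-1,1,30,0,0],
    [-1,1,65,0,0],
    [-1,1,100,0,0],
    [-1,1,130,0,0],
    [-1,1,142,0,0],
    [-1,1,142,0,0],
    [-1,1,142,0,0]
  ]
}}

```text
time: 12.75
tool_pos: [0.6048, -0.2634, 0.0596]
tcp_rot: [2.068, 2.362, 0.001]
wrist_force: [-0.3, -0.6, 0.4]
width: -0.001
```

Run:
```python
from h import *
look('10',W(.0775,-.195,.058))
```

```text
shift [34.8 -0.8  1.6] turn -0.01 rack pos [ 0.0783 -0.2298  0.0596] dist 35.0 tilt [ 0.002 -0.001 -1.   ]
F rackY -0.56 t 12.75
```

View pics/s10c.png

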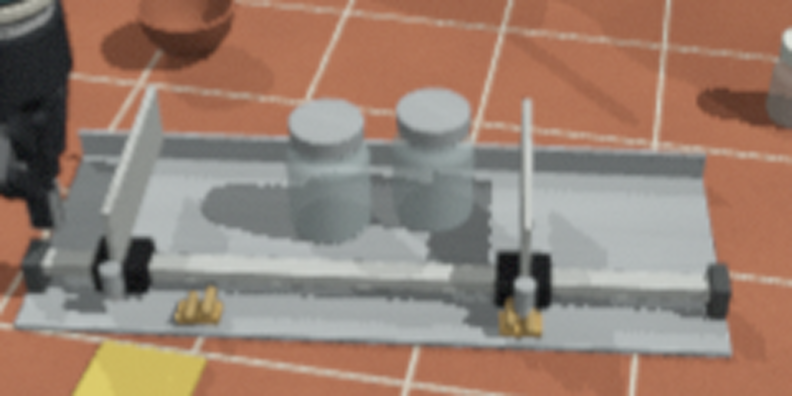

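{"name": "move_arm", "arguments": {
  "steps": [
    [6,-1,1,0,0],
    [12,-1,1,0,0],
    [18,-1,1,0,0],
    [24,-1,1,0,0],
    [28,-1,1,0,0],
    [30,-1,1,0,0],
    [32,-1,1,0,0],
    [34,-1,1,0,0],
    [36,-1,1,0,0],
    [38,-1,1,0,0],
    [41,-1,1,0,0],
    [44,-1,1,0,0],
    [47,-1,1,0,0],
    [50,-1,1,0,0],
    [53,-1,1,0,0],
    [56,-1,1,0,0],
    [59,-1,1,0,0],
    [62,-1,1,0,0],
    [65,-1,1,0,0],
    [68,-1,1,0,0]
  ]
}}

```text
time: 14.85
tool_pos: [0.5938, -0.1957, 0.0573]
tcp_rot: [-2.07, -2.363, 0.0]
wrist_force: [-0.7, -2.1, -0.5]
width: 0.002
```

Run:
```python
from h import *
look('11',W(.0775,-.1383,.058)); crop('s11',195,215,70,45,11,'s11d')
```

```text
shift [23.   1.2 -0.7] turn -0.03 rack pos [ 0.0763 -0.1613  0.0573] dist 23.0 tilt [-0. -0. -1.]
F rackY -1.97 t 14.85
```

View pics/s11d.png

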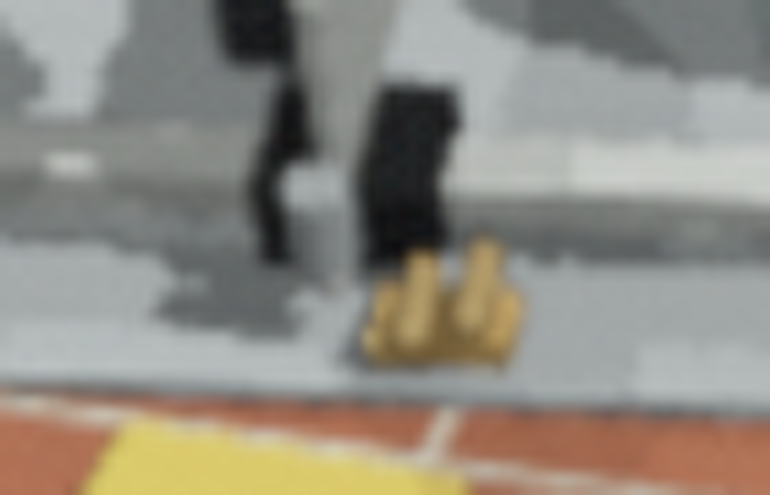

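The plunger is at x≈340 and the notch at x≈447, so about 22 mm remains.

{"name": "move_arm", "arguments": {
  "steps": [
    [2,1,0,0,0],
    [4,1,0,0,0],
    [6,1,0,0,0],
    [8,1,0,0,0],
    [9,1,0,0,0],
    [10,1,0,0,0],
    [11,1,0,0,0],
    [12,1,0,0,0],
    [13,1,0,0,0],
    [14,1,0,0,0]
  ]
}}

```text
time: 15.95
tool_pos: [0.593, -0.1822, 0.0573]
tcp_rot: [2.069, 2.363, -0.001]
wrist_force: [-1.0, -3.5, -0.3]
width: 0.003
```

{"name": "move_arm", "arguments": {
  "steps": [
    [0.5,0,0,0,0],
    [1,0,0,0,0]
  ]
}}

```text
time: 16.15
tool_pos: [0.593, -0.1818, 0.0574]
tcp_rot: [2.069, 2.363, -0.001]
wrist_force: [-0.6, -4.9, -0.3]
width: -0.002
```

{"name": "move_arm", "arguments": {
  "steps": [
    [0.5,0,0,0,0],
    [1,0,0,0,0]
  ]
}}

```text
time: 16.35
tool_pos: [0.593, -0.1814, 0.0574]
tcp_rot: [2.068, 2.362, -0.002]
wrist_force: [-0.7, -8.0, -1.4]
width: 0.0
```

{"name": "move_arm", "arguments": {
  "steps": [
    [0.5,0,0,0,0],
    [1,0,0,0,0]
  ]
}}

```text
time: 16.55
tool_pos: [0.5928, -0.1805, 0.0574]
tcp_rot: [2.068, 2.362, -0.002]
wrist_force: [-1.2, -5.9, -1.0]
width: 0.001
```

{"name": "move_arm", "arguments": {
  "steps": [
    [0.5,0,0,0,0],
    [1,0,0,0,0]
  ]
}}

```text
time: 16.75
tool_pos: [0.5926, -0.179, 0.0574]
tcp_rot: [2.069, 2.362, -0.001]
wrist_force: [-0.5, -6.1, -0.1]
width: -0.0
```

{"name": "move_arm", "arguments": {
  "steps": [
    [0.5,0,0,0,0],
    [1,0,0,0,0]
  ]
}}

```text
time: 16.95
tool_pos: [0.5924, -0.1774, 0.0574]
tcp_rot: [2.07, 2.363, -0.0]
wrist_force: [0.1, -4.0, -0.5]
width: 0.001
```

{"name": "move_arm", "arguments": {
  "steps": [
    [0.5,0,0,0,0],
    [1,0,0,0,0]
  ]
}}

```text
time: 17.15
tool_pos: [0.5922, -0.1758, 0.0573]
tcp_rot: [-2.07, -2.363, -0.0]
wrist_force: [-1.6, -2.7, 1.2]
width: -0.001
```

Run:
```python
from h import *
look('12',W(.0775,-.1383,.058)); crop('s12',195,215,70,45,11,'s12d')
```

```text
shift [ 3.   0.1 -0.7] turn -0.04 rack pos [ 0.0774 -0.1413  0.0573] dist 3.0 tilt [-0.  0. -1.]
F rackY -2.44 t 17.15
```

View pics/s12d.png

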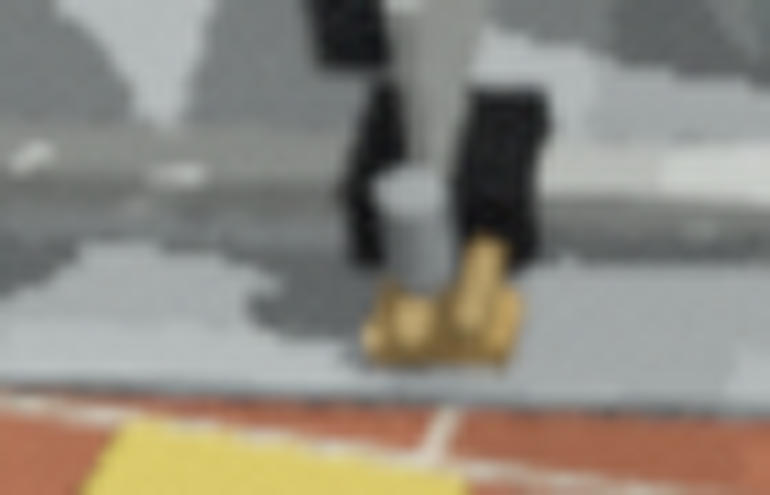

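{"name": "move_arm", "arguments": {
  "steps": [
    [0.5,0,0,0,0],
    [1,0,0,0,0],
    [1,0,0,0,0]
  ]
}}

```text
time: 17.55
tool_pos: [0.5921, -0.1746, 0.0572]
tcp_rot: [-2.07, -2.363, -0.001]
wrist_force: [-0.1, -0.1, 0.3]
width: -0.0
```

{"name": "move_arm", "arguments": {
  "steps": [
    [0.5,0,0,0,0],
    [0.5,0,0,0,0]
  ]
}}

```text
time: 17.75
tool_pos: [0.592, -0.1743, 0.0572]
tcp_rot: [-2.07, -2.363, -0.0]
wrist_force: [0.3, -0.5, -0.1]
width: 0.0
```

{"name": "move_arm", "arguments": {
  "steps": [
    [0.5,0,0,0,0],
    [0.5,0,0,0,0]
  ]
}}

```text
time: 17.95
tool_pos: [0.592, -0.1739, 0.0572]
tcp_rot: [2.07, 2.363, 0.0]
wrist_force: [0.7, -0.6, -0.3]
width: 0.001
```

Run:
```python
from h import *
look('13',W(.0775,-.1383,.058)); crop('s13',195,215,70,45,11,'s13d')
```

```text
shift [ 1.2  0.  -0.8] turn -0.04 rack pos [ 0.0775 -0.1395  0.0572] dist 1.0 tilt [ 0.  0. -1.]
F rackY -0.66 t 17.95
```

View pics/s13d.png

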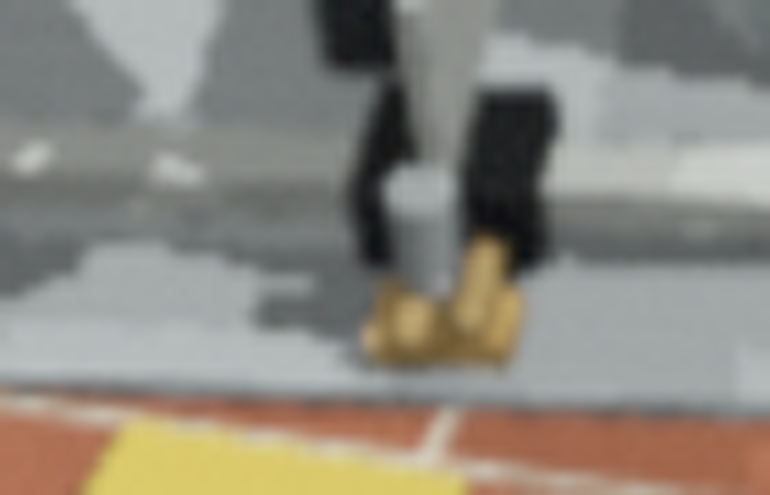

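{"name": "move_arm", "arguments": {
  "steps": [
    [0.5,0,0,0,0],
    [0.5,0,0,0,0]
  ]
}}

```text
time: 18.25
tool_pos: [0.5919, -0.1736, 0.0573]
tcp_rot: [2.07, 2.363, 0.0]
wrist_force: [0.4, -1.8, -0.3]
width: 0.001
```

{"name": "move_arm", "arguments": {
  "steps": [
    [0.5,0,0,0,0],
    [0.5,0,0,0,0]
  ]
}}

```text
time: 18.45
tool_pos: [0.5919, -0.1734, 0.0573]
tcp_rot: [2.069, 2.363, -0.0]
wrist_force: [1.3, -3.3, -1.6]
width: -0.002
```

{"name": "move_arm", "arguments": {
  "steps": [
    [0.5,0,0,0,0],
    [0.5,0,0,0,0]
  ]
}}

```text
time: 18.65
tool_pos: [0.5919, -0.1732, 0.0573]
tcp_rot: [2.069, 2.363, -0.001]
wrist_force: [0.4, -4.6, -3.3]
width: -0.001
```

Run:
```python
from h import *
look('14',W(.0775,-.1383,.058)); crop('s14',195,215,70,45,11,'s14d')
```

```text
shift [ 0.4  0.  -0.7] turn -0.03 rack pos [ 0.0775 -0.1387  0.0573] dist 1.0 tilt [ 0.    -0.001 -1.   ]
F rackY -4.65 t 18.65
```

View pics/s14d.png

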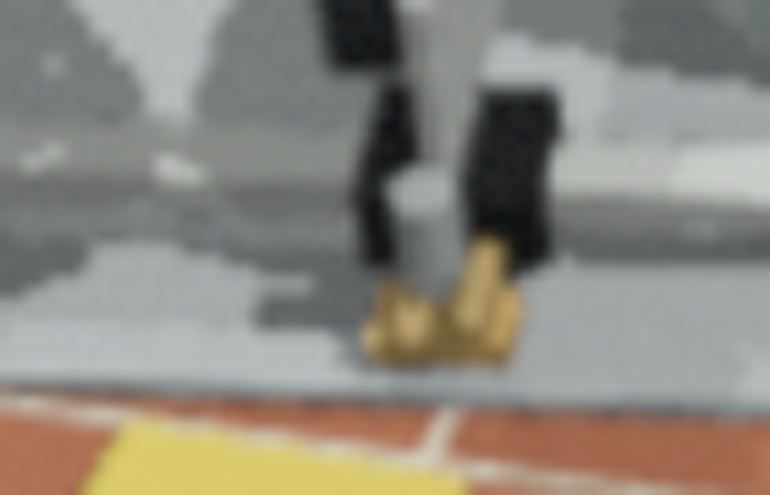

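Same signature as the left: force dipped to about 0, then rose to 4.6 N with no further motion. Backing off and lifting clear.

{"name": "move_arm", "arguments": {
  "steps": [
    [-2,0,0,0,0],
    [-8,0,0,0,0],
    [-20,0,0,0,0],
    [-32,0,0,0,0],
    [-38,0,-25,0,0],
    [-42,0,-60,0,0],
    [-60,0,-100,0,0],
    [-90,0,-140,0,0],
    [-120,0,-150,0,0],
    [-150,0,-150,0,0],
    [-180,0,-150,0,0],
    [-180,0,-150,0,0]
  ]
}}

```text
time: 19.95
tool_pos: [0.6152, -0.3558, 0.2074]
tcp_rot: [2.073, 2.358, -0.002]
wrist_force: [-0.3, 0.2, -0.2]
width: 0.003
```

Run:
```python
from h import *
look('15',W(.0775,-.1383,.058)); crop('t15',225,120,200,130,4,'t15d')
a=[cv2.imread('pics/s15.png')[215:260,x:x+70] for x in (195,315)]
cv2.imwrite('pics/s15d.png',cv2.resize(np.hstack(a),None,fx=5.7,fy=5.7,interpolation=cv2.INTER_CUBIC))
d=cv2.absdiff(cv2.imread('pics/top0.png'),cv2.imread('pics/t15.png'));
```

```text
shift [184.9   0.2 149. ] turn -0.25 rack pos [ 0.0764 -0.3228  0.2074] dist 237.0 tilt [ 0.001 -0.002 -1.   ]
F rackY 0.23 t 19.95
```

View pics/t15d.png

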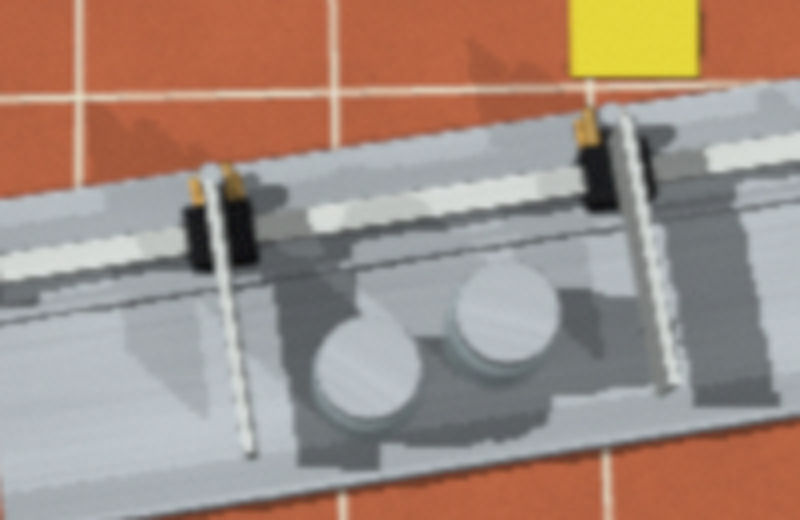

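View pics/s15d.png

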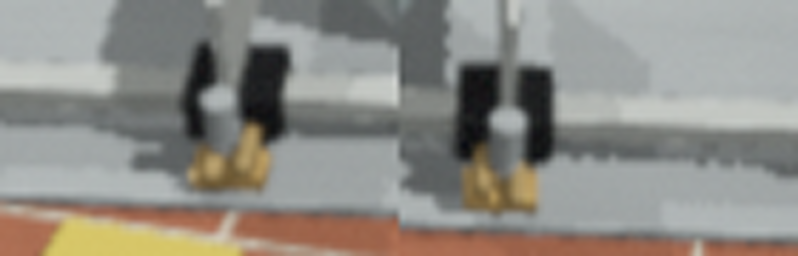

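View pics/t15.png

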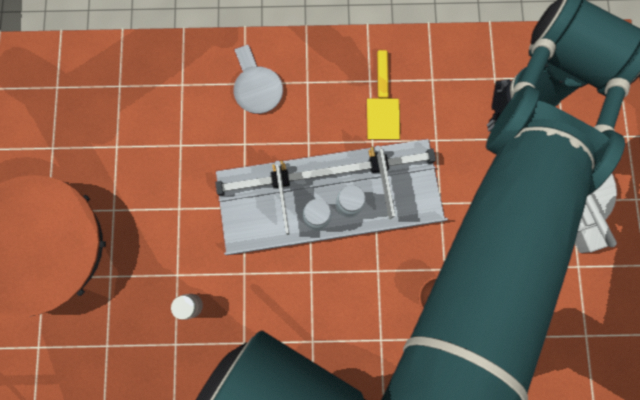

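Run:
```python
from h import *
c=load('t15'); T=lambda x,y:(225+x/4-.4,120+y/4-.4)
for n,p,z in [('Lf',(213,185),.09),('Lb',(250,452),.09),('Rf',(627,120),.09),('Rb',(673,380),.09)]:
    print(n,rk(atz(c,*T(*p),z)).round(4))
for fn,ox,oy,P in [('s15',195,215,(.105,-.1243,.014)),('s15',315,215,(.105,.1024,.014))]:
    u,v=proj(load(fn),W(*P)); print('notch pred px crop5.7',(u-ox+.5)*5.7,(v-oy+.5)*5.7)
a=load('top0')['pixels'].astype(int);b=c['pixels'].astype(int)
# jar lid shift via template match
A=cv2.imread('pics/top0.png');B=cv2.imread('pics/t15.png')
for n,(x,y,h) in dict(jl=(317,211,11),jr=(351,200,11),salt=(183,307,14),spoon=(258,90,30),scraper=(383,110,30)).items():
    r=cv2.matchTemplate(B[y-h-8:y+h+8,x-h-8:x+h+8],A[y-h:y+h,x-h:x+h],cv2.TM_CCOEFF_NORMED); _,m,_,l=cv2.minMaxLoc(r); print(n,l[0]-8,l[1]-8,round(m,3))
```

```text
Lf [0.0921 0.1013 0.09  ]
Lb [-0.0529  0.1023  0.09  ]
Rf [ 0.0935 -0.1245  0.09  ]
Rb [-0.0493 -0.1235  0.09  ]
notch pred px crop5.7 228.4858398689743 154.99520104964918
notch pred px crop5.7 102.60391206209616 177.693015003968
jl 0 1 0.851
jr 0 0 0.998
salt 0 0 0.997
spoon 0 0 1.0
scraper 0 0 0.99
```

Run:
```python
from h import *
A=cv2.imread('pics/scene0.png');B=cv2.imread('pics/s15.png')
for n,(x,y,h) in dict(jl=(306,190,11),jr=(274,193,11),bowl=(231,155,14)).items():
    r=cv2.matchTemplate(B[y-h-8:y+h+8,x-h-8:x+h+8],A[y-h:y+h,x-h:x+h],cv2.TM_CCOEFF_NORMED); _,m,_,l=cv2.minMaxLoc(r); print(n,l[0]-8,l[1]-8,round(m,3))
s=bot.read_state();print(s['wrist_force'],np.abs(s['joint_vel']).max()); print(bot.finish_job())
```

```text
jl 0 0 0.999
jr 0 0 0.999
bowl 0 0 0.904
[ 0.21221535  0.91143865 -0.3305507 ] 0.027476553039475275
the job is handed in; nothing more can be done
None
```

Both stops are closed in and resting in their clip notches. I pushed each one inward from its outer side with shut fingers, then backed off and lifted the hand clear. The job was handed in at about 20 s.

- **Push forces:** I read these between steps. The push peaked at about 7.5 N on the left and 8 N on the right over the outer ridge, then dropped to nearly nothing. It rose again to about 4–5 N with almost no motion, and I backed off there, far below the 18 N inner ridge. I saw no sudden jump home; each stop moved with the finger to the notch.
- **Final position:** The last pictures put the left plate at 101.8 mm from the rack's middle, against 102.4 mm measured for its notch. The right plate is at 124.0 mm, against 124.3 mm. The calibration is only good to about 2 mm, so both agree.
- **Other things:** The right jar, salt jar, spoon rest, scraper and bowl showed no shift. The bowl was checked only in the scene view, and it was a weaker match (0.90).
- **One disagreement:** For the left jar, the top view gave a weak match with a 1-pixel shift. The jar's lighting had changed because of shadow, and the scene view showed no movement (0.999 match).

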